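# Tamp the off-cut blocks level in their box

### The arm

A 6-joint arm with a two-finger parallel gripper is mounted at the origin on the work surface. World frame = base frame: x ahead of the robot, y to its left, z up, the work surface at z = 0. Lengths are in m, angles in rad, forces in N, time in s.
With the tool pointing down it reaches from about 0.325 to 0.775 m from the base axis. Payload 9.3 kg.
Tool frame: the origin (TCP) lies midway between the tips of the shut fingers; the grasp point (between the pads) lies behind it (manip.pinch_z is the z of the grasp point in the tool frame, in m); z points along the fingers, y is the direction in which the jaws open and shut (so a half turn about z gives the same grasp; the last joint's range is limited). The gripper opens to 85 mm and grips with 20 to 120 N. Pads are 22 mm wide; open, the fingers measure 114 mm over their backs; the gripper's body (76 mm by 85 mm) begins 54 mm behind the grasp point. The pads swing forward as they close: fully open they stand 13 mm farther back than shut.
Start: joints at [-1.356, 0.259, 0.021, 1.334, 0, 1.418], TCP at [0.198, -0.513, 0.231] pointing down, gripper open.
Joint ranges: [-3.04, 3.04], [-0.91, 1.82], [-1.04, 1.36], [-1.92, 1.95], [-1.52, 1.45], [-3.14, 3.14]. Speed limits (rad/s): [2.22, 2.22, 2.79, 3.14, 3.14, 3.14].

### API

Orientations are given as a 3x3 rotation matrix whose columns are the frame's x, y, z axes.
In Python, from rig import manip gives the robot as it stands. The module is installed in compiled form; this text tells all that it offers.
- The arm moves only by the tool apply_moves, never from a script. Its argument "moves" is a list of rows, each a list of 3 entries, a list of its own where there are three numbers: the turn, a rotation vector about the tool's x, y, z each as a share of 30 degrees, from -1 to 1, then the shift along the tool's x, y, z each as a share of 0.15 m, from -1 to 1, then the opening, from 0 (shut) to 1 (fully open). A call has 1 to 5 rows; each row shifts and turns the commanded pose from where the row before left it, along the tool's axes as they then stand; what a row does not reach is not made up. A row lasts 1/10 s, in which the tool goes at most 50 mm and 8.59 degrees, less where a joint would pass 70% of its speed; a pose out of reach is approached as far as the arm can. A call with a number of a shift or a turn outside -1 to 1 is refused whole. A call with a gripper value outside its range is refused whole. The fingers move at their own pace and stop on an object; the grip force is fixed at half the most. Time passes only in rows, so rows that do not move let the fingers close. It gives the time, the measured TCP pose, the force and the opening at its end, in the units of the state.
- manip.state(): the state, without advancing time (a new reading comes with each control period).
- manip.camera(name): name is "side" or "top"; returns (picture, depth): 384x512x3 uint8, red, green, blue; 384x512 float32, m along the optical axis (not along the pixel's ray), 0 where there is no reading.
- manip.calibration(name): a dict with "K" (3x3 intrinsics, pixels), "R" (3x3) and "t" (3): a world point X has camera coordinates R X + t. Camera axes: x right, y down, z forward; pixel columns grow to the right and rows downward; lengths in m; the calibration is good to about 2 mm. A picture is of the moment at which its call begins. calibration takes no time and is no camera call.
- manip.close_job(): hands the job in, once; it reports no verdict.
The state is a dict: "t": time; "qpos": joint angles; "joint_vel": joint speeds; "effort": joint torques, N m; "eef_pos": TCP position; "tool_rot": TCP orientation; "wrist_force": force on the tool from outside, world axes, zero at the start; "wrist_torque": the same for the moment, N m; "opening": finger opening in m.
Only numpy, scipy, OpenCV 4.12 (cv2) and the standard library are available. Lean on these libraries where they do the work, as an engineer would, in place of code of your own. Each camera call takes 0.05 s, during which the arm holds its last target.

### The job

Take the wooden tamper by its handle and press the off-cut blocks that stick up in the wooden box down with it, until all five lie flat and level on the box floor. Then stand the tamper upright back on its cork mat and let go. Use only the tamper on the blocks, not the hand, and leave the finished bottles standing where they are.

Things in the scene. Friction and masses are not known exactly. Their poses are not given: they have to be found in the camera images.
- bin: Open wooden box fixed to the table, outer 150 (x) x 270 (y) x 85 (z) mm, walls 10 mm, floor 10 mm thick, so the inside is 130 x 250 mm and 75 mm deep. Origin: centre of its underside on the table; y along its long side, z up. The five blocks lie in it side by side along y, each with its length across the box (about along x).
- mat: Square cork mat 150 x 150 x 6 mm fixed flat on the table. Origin: centre of its underside.
- tamper_handle (a point): Flat wooden tamper, 300 g: a square plate 80 x 80 x 18 mm with an upright square handle 30 x 30 mm rising from its centre to 148 mm above the plate's underside. It starts standing on the cork mat. The point is on the handle's axis, 105 mm above the plate's underside (43 mm below the handle's top); z points up the handle, x and y square to the sides of plate and handle.
- tamper_foot (a point): The same tamper: centre of the plate's underside, same axes.
- block_a_mid (a point): Wooden off-cut block, 110 (own x) x 44 (y) x 28 (z, its thickness) mm, about 88 g, loose in the box. The point is the block's centre; axes are the block's own. It starts leaning about 37 degrees against one long wall of the box, one 44 mm end edge on the box floor and the other end raised, its top corner about 99 mm above the table; pressed from above on the raised end its foot slides out and it drops flat. Which place along the box it has varies.
- block_b_mid (a point): Wooden off-cut block, 110 (own x) x 44 (y) x 28 (z, its thickness) mm, about 88 g, loose in the box. The point is the block's centre; axes are the block's own. It starts lying flat on the box floor. Which place along the box it has varies.
- block_c_mid (a point): Wooden off-cut block, 110 (own x) x 44 (y) x 28 (z, its thickness) mm, about 88 g, loose in the box. The point is the block's centre; axes are the block's own. It starts leaning about 37 degrees against one long wall of the box, one 44 mm end edge on the box floor and the other end raised, its top corner about 99 mm above the table; pressed from above on the raised end its foot slides out and it drops flat. Which place along the box it has varies.
- block_d_mid (a point): Wooden off-cut block, 110 (own x) x 44 (y) x 28 (z, its thickness) mm, about 88 g, loose in the box. The point is the block's centre; axes are the block's own. It starts lying flat on the box floor. Which place along the box it has varies.
- block_e_mid (a point): Wooden off-cut block, 110 (own x) x 44 (y) x 28 (z, its thickness) mm, about 88 g, loose in the box. The point is the block's centre; axes are the block's own. It starts leaning about 37 degrees against one long wall of the box, one 44 mm end edge on the box floor and the other end raised, its top corner about 99 mm above the table; pressed from above on the raised end its foot slides out and it drops flat. Which place along the box it has varies.
- bottle0_mid (a point): Finished turned wooden bottle, pear-shaped, 72 mm wide, 122 mm high, 180 g, standing loose on the table beyond the box. The point is on its axis 61 mm above its foot; z up its axis. Leave alone.
- bottle1_mid (a point): Finished turned wooden bottle, straight-sided, 74 mm wide, 125 mm high, 180 g, standing loose on the table beyond the box. The point is on its axis 62 mm above its foot; z up its axis. Leave alone.
- bottle2_mid (a point): Finished turned wooden bottle, squat, 80 mm wide, 78 mm high, 180 g, standing loose on the table beyond the box. The point is on its axis 39 mm above its foot; z up its axis. Leave alone.
There are look-alikes about, which are no part of the job. Leave any purple look-alike of the part that bears block_d_mid alone.

How it is judged:
On the way, in this order (a step that is already met when the one before it is completed fails the run):
1. the tamper is held and lifted at least 40 mm off its mat (z of tamper_foot in the frame of mat above 0.046 m and contact force between tamper and the fingers above 1 N), for 0.2 s.
2. the tamper presses on a block that sticks up ((contact force between tamper and block_a above 0.5 N or contact force between tamper and block_c above 0.5 N or contact force between tamper and block_e above 0.5 N)).
3. all five blocks lie flat on the floor of the box (z of block_a_mid in the frame of bin between 0.016 and 0.03 m and angle between the z axis of each of block_a_mid, block_b_mid, block_c_mid, block_d_mid, block_e_mid and the z axis of bin, either way round below 0.12 rad and x of block_a_mid in the frame of bin between -0.065 and 0.065 m and y of block_a_mid in the frame of bin between -0.125 and 0.125 m and z of block_b_mid in the frame of bin between 0.016 and 0.03 m and x of block_b_mid in the frame of bin between -0.065 and 0.065 m and y of block_b_mid in the frame of bin between -0.125 and 0.125 m and z of block_c_mid in the frame of bin between 0.016 and 0.03 m and x of block_c_mid in the frame of bin between -0.065 and 0.065 m and y of block_c_mid in the frame of bin between -0.125 and 0.125 m and z of block_d_mid in the frame of bin between 0.016 and 0.03 m and x of block_d_mid in the frame of bin between -0.065 and 0.065 m and y of block_d_mid in the frame of bin between -0.125 and 0.125 m and z of block_e_mid in the frame of bin between 0.016 and 0.03 m and x of block_e_mid in the frame of bin between -0.065 and 0.065 m and y of block_e_mid in the frame of bin between -0.125 and 0.125 m), for 0.2 s.
At the end, for the whole second after the job is handed in: All five blocks lie flat on the box floor (centre at most 6 mm too high, tilt under 0.12 rad); the tamper stands upright (under 0.06 rad), released and at rest, its plate centre within 50 mm of the mat's along each side; each bottle upright (0.15 rad), within 20 mm of its start (all of step 3 and x of tamper_foot in the frame of mat between -0.05 and 0.05 m and y of tamper_foot in the frame of mat between -0.05 and 0.05 m and z of tamper_foot in the frame of mat below 0.01 m and angle between tamper_foot's own z axis and vertical below 0.06 rad and contact force between tamper and the fingers below 0.1 N and linear speed of tamper below 0.02 m/s and angle between each of bottle0_mid, bottle1_mid, bottle2_mid's own z axis and vertical below 0.15 rad and distance of each of bottle0_mid, bottle1_mid, bottle2_mid from where it was at the start of the episode below 0.02 m); the robot touches nothing.
It fails at once if the hand or arm pushes a block (over 1 N) (contact force between any of the fingers, the arm and block_a above 1 N or contact force between any of the fingers, the arm and block_b above 1 N or contact force between any of the fingers, the arm and block_c above 1 N or contact force between any of the fingers, the arm and block_d above 1 N or contact force between any of the fingers, the arm and block_e above 1 N).
It fails at once if a bottle is knocked over or shifted more than 20 mm (angle between any of bottle0_mid, bottle1_mid, bottle2_mid's own z axis and vertical above 0.4 rad or distance of any of bottle0_mid, bottle1_mid, bottle2_mid from where it was at the start of the episode above 0.02 m).
It also fails if it takes over 72 s, if anything falls off the work surface, if the arm or the gripper's body presses on something with over 40 N, if the wrist force passes 120 N, or if a joint passes its speed limit or range.

## Working session

There is one attempt and no reset: what is moved stays moved. The work goes in short steps, Python scripts to look and compute and a tool call to move; the robot and the scene stay as the last step left them, time stands still between calls to the robot, and variables do not carry over. Pictures are saved under pics/ and viewed, and the job is handed in when it is done.

Besides the shell and the picture viewer there is one more tool, called after "Request:" as name([rows], argument=value, ...), one row to a line, values as JSON. apply_moves: Moves the arm, as the interface text tells. Its arguments: {"type":"object","properties":{"moves":{"type":"array"}},"required":["moves"]}

```bash
mkdir -p pics; ls
python3 - <<'E'
from rig import manip
import cv2,numpy as np
s=manip.state();print({k:np.round(v,3) for k,v in s.items()}, manip.pinch_z)
for n in("top","side"):
    p,d=manip.camera(n);cv2.imwrite(f"pics/{n}0.png",p[:,:,::-1]);np.save(f"pics/{n}0.npy",d)
    c=manip.calibration(n);print(n,{k:np.round(v,3).tolist() for k,v in c.items()}, d.min(),d.max())
E
```

```text
pics
{'t': np.float64(0.0), 'qpos': array([-1.356,  0.259,  0.021,  1.334, -0.   ,  1.418]), 'joint_vel': array([ 0.001,  0.   ,  0.001, -0.001,  0.   ,  0.001]), 'effort': array([-0.0000e+00, -5.5564e+01,  3.4452e+01,  1.4000e-02, -0.0000e+00,
       -0.0000e+00]), 'eef_pos': array([ 0.198, -0.513,  0.231]), 'tool_rot': array([[ 0.933,  0.36 , -0.   ],
       [ 0.36 , -0.933,  0.001],
       [ 0.   , -0.001, -1.   ]]), 'wrist_force': array([ 0.063,  0.487, -0.054]), 'wrist_torque': array([-0.01 ,  0.028, -0.017]), 'opening': np.float64(0.085)} -0.0187
top {'K': [[349.997, 0.0, 262.767], [0.0, 349.997, 196.605], [0.0, 0.0, 1.0]], 'R': [[0.03, -0.999, 0.014], [-0.997, -0.031, -0.071], [0.072, -0.012, -0.997]], 't': [-0.08, 0.628, 0.933]} 0.0 1.8172094
side {'K': [[371.399, 0.0, 260.597], [0.0, 371.399, 193.934], [0.0, 0.0, 1.0]], 'R': [[-0.866, -0.501, -0.006], [-0.272, 0.482, -0.833], [0.42, -0.719, -0.553]], 't': [0.485, 0.278, 0.734]} 0.0 2.964912
```

View pics/top0.png

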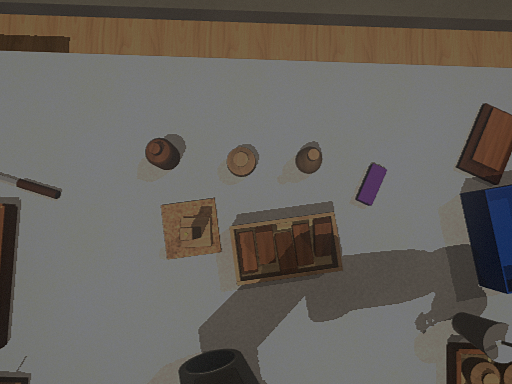

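View pics/side0.png

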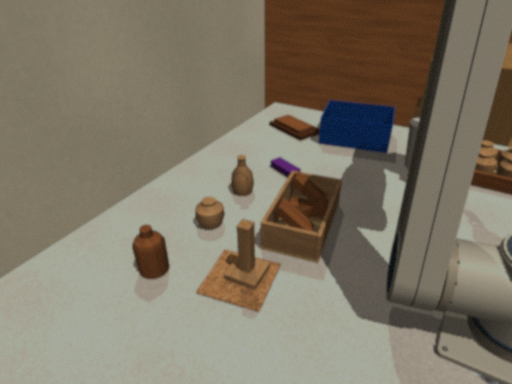

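```bash
cat > h.py <<'E'
import numpy as np,cv2
from rig import manip
def cloud(n,d):
    c=manip.calibration(n);K,R,t=[np.array(c[k]) for k in"KRt"]
    v,u=np.mgrid[:384,:512]
    P=np.stack([(u-K[0,2])/K[0,0]*d,(v-K[1,2])/K[1,1]*d,d],-1)
    return (P-t)@R
def px(n,X):
    c=manip.calibration(n);p=np.array(c['K'])@(np.array(c['R'])@X+np.array(c['t']));return p[:2]/p[2]
E
python3 - <<'E'
from h import *
for n,(x0,y0,w,h) in {"top":(135,125,260,170),"side":(130,140,230,180)}.items():
    im=cv2.imread(f"pics/{n}0.png")[y0:y0+h,x0:x0+w]
    im=cv2.convertScaleAbs(im,alpha=1.6 if n=="top" else 1.2)
    cv2.imwrite(f"pics/{n}0z.png",cv2.resize(im,None,fx=3,fy=3,interpolation=cv2.INTER_CUBIC))
d=np.load("pics/top0.npy");C=cloud("top",d)
v=(d>0)
print(C[190,100],"table z")
Z=np.where(v,C[...,2],0)
im=np.clip((Z[125:295,135:395]+0.02)/0.18*255,0,255).astype(np.uint8)
cv2.imwrite("pics/topz.png",cv2.resize(cv2.applyColorMap(im,cv2.COLORMAP_JET),None,fx=3,fy=3,interpolation=cv2.INTER_NEAREST))
E
```

```text
[0.6360034  0.39093195 0.00129005] table z
```

View pics/top0z.png

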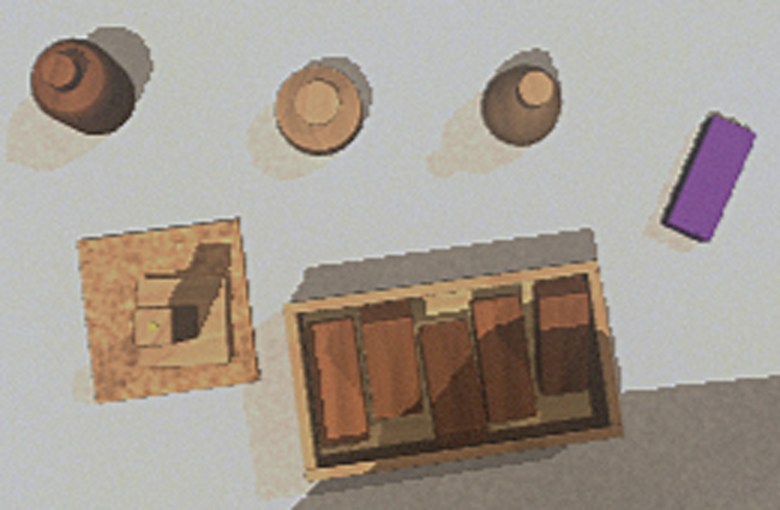

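View pics/side0z.png

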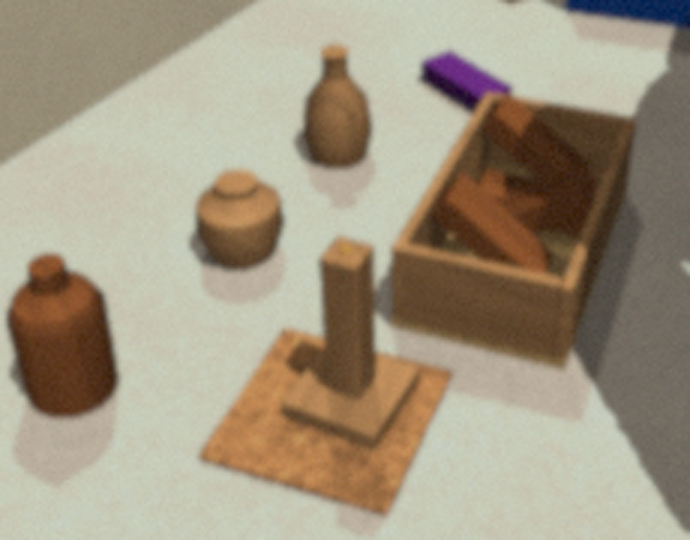

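View pics/topz.png

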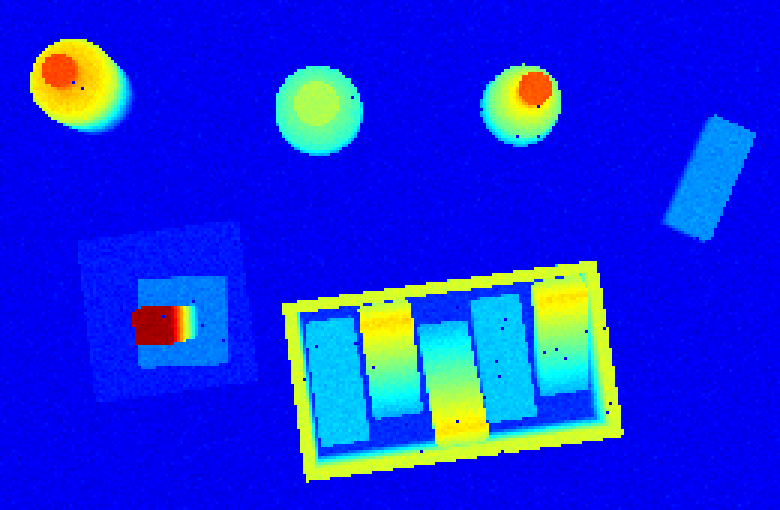

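```bash
cat >> h.py <<'E'
def rect(P):
    (c,s,a)=cv2.minAreaRect((P[:,:2]*1000).astype(np.float32));return np.round(c,1),np.round(s,1),round(a,2)
def crop(C,x0,x1,y0,y1,z0,z1):
    return C[(C[...,0]>x0)&(C[...,0]<x1)&(C[...,1]>y0)&(C[...,1]<y1)&(C[...,2]>z0)&(C[...,2]<z1)]
E
python3 - <<'E'
from h import *
d=np.load("pics/top0.npy");C=cloud("top",d);C[d==0]=np.nan
u,v=135+np.array([290,600,615,310])/3,125+np.array([305,265,435,475])/3
box=C[225:290,225:350].reshape(-1,3)
print("rim",rect(box[(box[:,2]>.080)&(box[:,2]<.090)]),np.nanmin(box[:,0]),np.nanmax(box[:,0]))
m=C[195:265,158:224].reshape(-1,3)
print("matz",np.nanpercentile(m[:,2],[5,25,50,75,95,99]))
print("mat+",rect(m[(m[:,2]>.0035)&(m[:,2]<.012)]))
print("plate",rect(m[(m[:,2]>.019)&(m[:,2]<.03)]))
print("top",rect(m[(m[:,2]>.145)]),np.nanmedian(m[m[:,2]>.145][:,2]))
for nm,(a,b,c,e) in {"b0":(10,0,155,160),"b1":(270,60,370,160),"b2":(480,60,570,150)}.items():
    p=C[125+b//3:125+e//3,135+a//3:135+c//3].reshape(-1,3);p=p[p[:,2]>.01];print(nm,p[:,:2].min(0),p[:,:2].max(0),p[:,2].max())
d=cv2.imread;
ds=np.load("pics/side0.npy");S=cloud("side",ds);S[ds==0]=np.nan
m=S[215:310,195:285].reshape(-1,3)
print("side top",rect(m[(m[:,2]>.147)]),"plate",rect(m[(m[:,2]>.019)&(m[:,2]<.03)]),"mat",rect(m[(m[:,2]>.0035)&(m[:,2]<.012)]))
print(np.nanmax(m[:,2]))
h=m[(m[:,2]>.05)&(m[:,2]<.14)];print("handle",rect(h))
E
```

```text
rim (array([ 497.1, -121.6]), array([149.9, 270.3]), 9.52) 0.3743599344234433 0.5595435680497446
matz [-0.00147402  0.00123557  0.00556986  0.00850534  0.07123995  0.15483514]
mat+ (array([534.6, 135.1]), array([189.2, 177.8]), 1.42)
plate (array([528.9, 117.6]), array([80.6, 79. ]), 2.76)
top (array([529.7, 118.1]), array([28.3, 31.1]), 1.82) 0.15398255694316373
b0 [0.69778383 0.17340099] [0.76944698 0.24511882] 0.1278567937312055
b1 [ 0.68266617 -0.03763648] [0.75848945 0.03812084] 0.08259689914569518
b2 [ 0.69697216 -0.21494282] [ 0.7643915 -0.1458801] 0.12608782870804716
side top (array([528.2, 117.9]), array([28.9, 30.5]), 1.29) plate (array([583.4,  65.8]), array([221.6, 255.7]), 34.52) mat (array([585.8,  75.2]), array([236.1, 334.2]), 27.11)
0.1575245007202465
handle (array([581.8,  15. ]), array([171.1, 229.5]), 62.19)
```

```bash
cat >> h.py <<'E'
def plan(target,yaw,n=5,vmax=.05):
    """rows toward target TCP (tool down, tool-x at yaw deg)"""
    from scipy.spatial.transform import Rotation as Ro
    s=manip.state();p=np.array(s['eef_pos']);R=np.array(s['tool_rot']);y=np.radians(yaw)
    x=np.array([np.cos(y),np.sin(y),0]);z=np.array([0,0,-1.]);T=np.stack([x,np.cross(z,x),z],1)
    rv=Ro.from_matrix(R.T@T).as_rotvec();D=np.array(target)-p
    k=max(np.linalg.norm(D)/vmax,np.degrees(np.linalg.norm(rv))/8.5);N=max(1,int(np.ceil(k)))
    print("need rows",N,"D",np.round(D,4),"rot deg",np.round(np.degrees(rv),2),"F",np.round(s['wrist_force'],1),"t",round(float(s['t']),2))
    for i in range(min(n,N)):
        r=rv/N; q=R.T@D/N
        print([np.round(r/np.radians(30),3).tolist(),np.round(q/.15,3).tolist()])
        R=R@Ro.from_rotvec(r).as_matrix()
E
python3 - <<'E'
from h import *
d=np.load("pics/top0.npy");C=cloud("top",d)
c=manip.calibration("top");K,R,t=[np.array(c[k]) for k in"KRt"]
im=cv2.imread("pics/top0.png");hsv=cv2.cvtColor(im,cv2.COLOR_BGR2HSV)
m=((hsv[...,1]>70)).astype(np.uint8);m[:, :155]=0;m[:,226:]=0;m[:193]=0;m[265:]=0
n,l,st,_=cv2.connectedComponentsWithStats(m);i=1+st[1:,4].argmax();print(st[i])
pts=np.argwhere(l==i)[:,::-1].astype(float)
ray=np.c_[(pts[:,0]-K[0,2])/K[0,0],(pts[:,1]-K[1,2])/K[1,1],np.ones(len(pts))]@R
o=-R.T@t;W=o+ray*((.006-o[2])/ray[:,2])[:,None]
print("mat",rect(W))
a=np.radians(9.52);B=np.array([[np.cos(a),-np.sin(a)],[np.sin(a),np.cos(a)]])
C[d==0]=np.nan
Q=C.copy();Q[...,:2]=(C[...,:2]-[.4971,-.1216])@B
q=Q[(abs(Q[...,0])<.063)&(abs(Q[...,1])<.123)&(Q[...,2]>.025)]
for y in np.arange(-.12,.121,.01):
    w=q[abs(q[:,1]-y)<.005]; print(round(y,3),[ (round(float(w[abs(w[:,0]-x)<.008][:,2].mean()),3) if (abs(w[:,0]-x)<.008).any() else None) for x in (-.055,-.04,-.02,0,.02,.04,.055)])
plan([.529,.118,.23],92)
E
```

```text
[ 161  198   61   61 2950]
mat (array([538. , 134.2]), array([149.7, 150.7]), 9.44)
-0.12 [None, 0.037, 0.046, 0.063, 0.077, 0.092, 0.09]
-0.11 [None, 0.036, 0.047, 0.062, 0.077, 0.092, 0.09]
-0.1 [None, 0.036, 0.048, 0.062, 0.077, 0.093, 0.09]
-0.09 [None, 0.036, 0.048, 0.062, 0.077, 0.091, 0.09]
-0.08 [None, 0.035, 0.043, 0.055, 0.072, 0.087, 0.085]
-0.07 [0.037, 0.038, 0.039, 0.038, 0.038, 0.039, 0.037]
-0.06 [0.038, 0.038, 0.038, 0.039, 0.039, 0.038, 0.038]
-0.05 [0.038, 0.038, 0.038, 0.039, 0.039, 0.038, 0.038]
-0.04 [0.038, 0.038, 0.038, 0.038, 0.038, 0.039, 0.038]
-0.03 [0.037, 0.037, 0.037, 0.038, 0.037, 0.037, 0.037]
-0.02 [0.088, 0.092, 0.077, 0.063, 0.048, 0.036, None]
-0.01 [0.09, 0.092, 0.078, 0.063, 0.047, 0.037, None]
-0.0 [0.089, 0.092, 0.077, 0.062, 0.048, 0.036, None]
0.01 [0.089, 0.093, 0.078, 0.062, 0.047, 0.036, None]
0.02 [0.086, 0.089, 0.075, 0.06, 0.047, 0.034, None]
0.03 [None, 0.034, 0.047, 0.061, 0.078, 0.093, 0.09]
0.04 [None, 0.036, 0.047, 0.062, 0.078, 0.094, 0.09]
0.05 [None, 0.033, 0.047, 0.063, 0.079, 0.093, 0.091]
0.06 [None, 0.035, 0.047, 0.063, 0.078, 0.093, 0.09]
0.07 [None, 0.034, 0.047, 0.062, 0.078, 0.093, 0.091]
0.08 [0.039, 0.038, 0.038, 0.038, 0.038, 0.038, 0.037]
0.09 [0.037, 0.039, 0.038, 0.039, 0.038, 0.039, 0.038]
0.1 [0.039, 0.038, 0.038, 0.038, 0.038, 0.039, 0.039]
0.11 [0.038, 0.039, 0.038, 0.038, 0.038, 0.038, 0.038]
0.12 [0.037, 0.039, 0.038, 0.039, 0.038, 0.038, 0.037]
need rows 15 D [ 0.3313  0.631  -0.0007] rot deg [-5.000e-02 -5.000e-02 -7.093e+01] F [-0.  -0.7 -0.4] t 0.1
[[-0.0, -0.0, -0.158], [0.238, -0.209, 0.001]]
[[-0.0, -0.0, -0.158], [0.255, -0.188, 0.001]]
[[-0.0, -0.0, -0.158], [0.269, -0.167, 0.001]]
[[-0.0, -0.0, -0.158], [0.282, -0.144, 0.001]]
[[-0.0, -0.0, -0.158], [0.293, -0.12, 0.001]]
```

Request:
apply_moves([
  [[0, 0, -0.158], [0.238, -0.209, 0], 1],
  [[0, 0, -0.158], [0.255, -0.188, 0], 1],
  [[0, 0, -0.158], [0.27, -0.167, 0], 1],
  [[0, 0, -0.158], [0.282, -0.144, 0], 1],
  [[0, 0, -0.158], [0.293, -0.12, 0], 1],
])

```text
t: 0.6
eef_pos: [0.3085, -0.301, 0.2311]
tool_rot: [[0.708, 0.706, -0.0], [0.706, -0.708, 0.0], [0.0, -0.0, -1.0]]
wrist_force: [0.7, 0.1, 0.8]
opening: 0.0854
```

```bash
python3 -c "
from h import *
plan([.529,.118,.23],92)"
```

```text
need rows 10 D [ 0.2205  0.419  -0.0011] rot deg [-1.000e-02 -2.000e-02 -4.707e+01] F [0.7 0.1 0.8] t 0.6
[[-0.0, -0.0, -0.157], [0.301, -0.094, 0.001]]
[[-0.0, -0.0, -0.157], [0.308, -0.069, 0.001]]
[[-0.0, -0.0, -0.157], [0.313, -0.043, 0.001]]
[[-0.0, -0.0, -0.157], [0.315, -0.018, 0.001]]
[[-0.0, -0.0, -0.157], [0.316, 0.008, 0.001]]
```

Tracking is clean.

Request:
apply_moves([
  [[0, 0, -0.157], [0.301, -0.094, 0], 1],
  [[0, 0, -0.157], [0.308, -0.069, 0], 1],
  [[0, 0, -0.157], [0.313, -0.043, 0], 1],
  [[0, 0, -0.157], [0.315, -0.018, 0], 1],
  [[0, 0, -0.157], [0.316, 0.008, 0], 1],
])

```text
t: 1.1
eef_pos: [0.4193, -0.0916, 0.2313]
tool_rot: [[0.366, 0.93, 0.0], [0.93, -0.366, -0.0], [-0.0, 0.0, -1.0]]
wrist_force: [0.5, -0.9, 0.1]
opening: 0.0854
```

```bash
python3 -c "
from h import *
plan([.529,.118,.23],92)"
```

```text
need rows 5 D [ 0.1097  0.2096 -0.0013] rot deg [ 1.000e-02  0.000e+00 -2.349e+01] F [ 0.5 -0.9  0.1] t 1.1
[[0.0, 0.0, -0.157], [0.314, 0.034, 0.002]]
[[0.0, 0.0, -0.157], [0.31, 0.059, 0.002]]
[[0.0, 0.0, -0.157], [0.304, 0.084, 0.002]]
[[0.0, 0.0, -0.157], [0.296, 0.109, 0.002]]
[[0.0, 0.0, -0.157], [0.286, 0.133, 0.002]]
```

Request:
apply_moves([
  [[0, 0, -0.157], [0.314, 0.034, 0], 1],
  [[0, 0, -0.157], [0.31, 0.059, 0], 1],
  [[0, 0, -0.157], [0.304, 0.084, 0], 1],
  [[0, 0, -0.157], [0.296, 0.109, 0], 1],
  [[0, 0, -0.157], [0.286, 0.133, 0], 1],
])

```text
t: 1.6
eef_pos: [0.5296, 0.1179, 0.2311]
tool_rot: [[-0.036, 0.999, -0.0], [0.999, 0.036, -0.0], [-0.0, -0.0, -1.0]]
wrist_force: [0.3, -0.5, -0.2]
opening: 0.0853
```

```bash
python3 -c "
from h import *
plan([.529,.118,.23],92)
plan([.529,.118,.099],92)"
```

```text
need rows 1 D [-0.0006  0.0001 -0.0011] rot deg [-0.02  0.01  0.08] F [ 0.3 -0.5 -0.2] t 1.6
[[-0.001, 0.0, 0.003], [0.001, -0.004, 0.007]]
need rows 3 D [-6.000e-04  1.000e-04 -1.321e-01] rot deg [-0.02  0.01  0.08] F [ 0.3 -0.5 -0.2] t 1.6
[[-0.0, 0.0, 0.001], [0.0, -0.001, 0.293]]
[[-0.0, 0.0, 0.001], [0.0, -0.001, 0.293]]
[[-0.0, 0.0, 0.001], [0.0, -0.001, 0.293]]
```

Request:
apply_moves([
  [[0, 0, 0], [0, -0.004, 0.22], 1],
  [[0, 0, 0], [0, 0, 0.22], 1],
  [[0, 0, 0], [0, 0, 0.22], 1],
  [[0, 0, 0], [0, 0, 0.22], 1],
  [[0, 0, 0], [0, 0, 0], 1],
])

```text
t: 2.1
eef_pos: [0.5259, 0.1158, 0.0953]
tool_rot: [[-0.033, 0.999, -0.008], [0.999, 0.033, -0.0], [-0.0, -0.008, -1.0]]
wrist_force: [-0.8, 0.3, 0.4]
opening: 0.0852
```

Request:
apply_moves([
  [[0, 0, 0], [0, 0, 0], 0],
  [[0, 0, 0], [0, 0, 0], 0],
  [[0, 0, 0], [0, 0, 0], 0],
  [[0, 0, 0], [0, 0, 0], 0],
  [[0, 0, 0], [0, 0, 0], 0],
])

```text
t: 2.6
eef_pos: [0.5294, 0.1159, 0.1008]
tool_rot: [[-0.033, 0.999, 0.003], [0.999, 0.033, 0.0], [0.0, 0.003, -1.0]]
wrist_force: [-0.3, -1.1, 5.6]
opening: 0.0296
```

Run:
```python
from h import *
s=manip.state();print(s['eef_pos'],s['opening'],s['wrist_force'])
p,d=manip.camera("side");cv2.imwrite("pics/s1.png",cv2.resize(p[140:330,120:360,::-1],None,fx=3,fy=3))
```

```text
[0.52944419 0.11587505 0.10081103] 0.029561146305153187 [-0.31442927 -1.13177816  5.56660224]
```

View pics/s1.png

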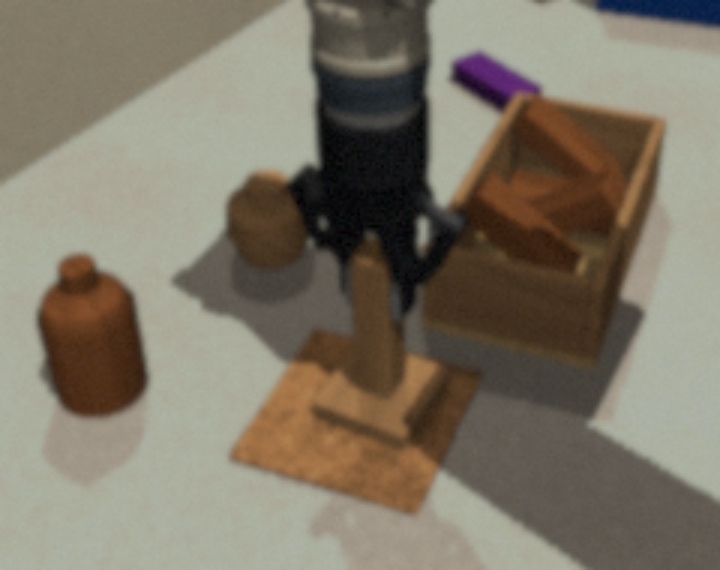

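Request:
apply_moves([
  [[0, 0, 0], [0, 0, -0.17], 0],
  [[0, 0, 0], [0, 0, -0.22], 0],
  [[0, 0, 0], [0, 0, -0.22], 0],
  [[0, 0, 0], [0, 0, -0.22], 0],
  [[0, 0, 0], [0, 0, 0], 0],
])

```text
t: 3.15
eef_pos: [0.5301, 0.116, 0.2285]
tool_rot: [[-0.033, 0.999, 0.007], [0.999, 0.033, 0.0], [0.0, 0.007, -1.0]]
wrist_force: [0.7, 0.1, -4.0]
opening: 0.0297
```

Run:
```python
from h import *
p,d=manip.camera("side");cv2.imwrite("pics/s2.png",cv2.resize(p[90:290,120:360,::-1],None,fx=3,fy=3))
a=np.radians(9.52);B=np.array([[np.cos(a),-np.sin(a)],[np.sin(a),np.cos(a)]])
for q in [(.02,.05),(-.02,0),(.02,-.08)]: print(q,np.r_[.4971,-.1216]+B@q)
t=np.r_[.4971,-.1216]+B@(.02,.05)
plan([t[0],t[1]-.002,.225],99.5)
```

```text
(0.02, 0.05) [ 0.50855496 -0.06898077]
(-0.02, 0) [ 0.47737544 -0.12490784]
(0.02, -0.08) [ 0.53005591 -0.1971904 ]
need rows 4 D [-0.0208 -0.1869 -0.0009] rot deg [ 0.24  0.01 -7.63] F [ 0.3 -0.2 -5. ] t 3.2
[[0.002, 0.0, -0.064], [-0.31, -0.045, 0.001]]
[[0.002, 0.0, -0.064], [-0.308, -0.055, 0.001]]
[[0.002, 0.0, -0.064], [-0.306, -0.065, 0.001]]
[[0.002, 0.0, -0.064], [-0.304, -0.076, 0.001]]
```

View pics/s2.png

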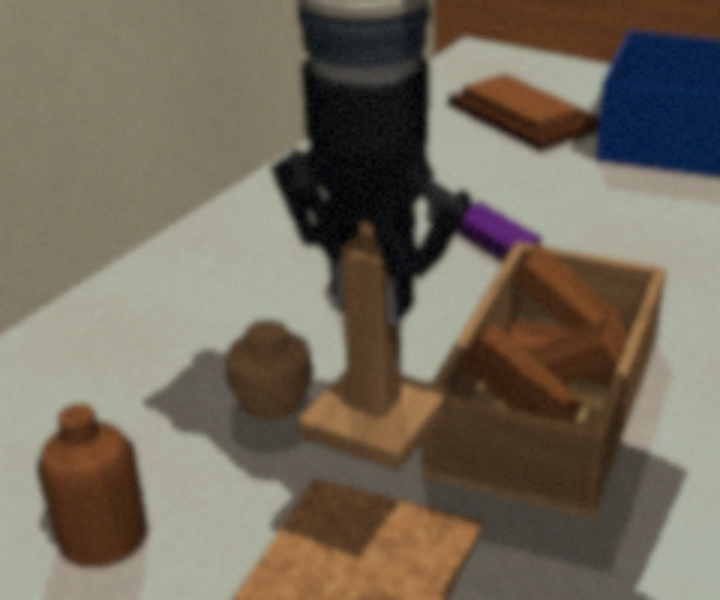

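Request:
apply_moves([
  [[0, 0, -0.064], [-0.31, -0.045, 0], 0],
  [[0, 0, -0.064], [-0.308, -0.055, 0], 0],
  [[0, 0, -0.064], [-0.306, -0.065, 0], 0],
  [[0, 0, -0.064], [-0.304, -0.076, 0], 0],
  [[0, 0, 0], [0, 0, 0], 0],
])

```text
t: 3.7
eef_pos: [0.5067, -0.0756, 0.2221]
tool_rot: [[-0.162, 0.987, -0.003], [0.987, 0.162, -0.001], [-0.001, -0.003, -1.0]]
wrist_force: [0.6, -0.6, -3.6]
opening: 0.0291
```

Run:
```python
from h import *
t=[.50855,-.069]
plan([t[0],t[1]-.002,.225],99.5)
p,d=manip.camera("side");cv2.imwrite("pics/s3.png",cv2.resize(p[60:290,120:360,::-1],None,fx=3,fy=3)[:600])
S=cloud("side",d);S[d==0]=np.nan
m=crop(S,.43,.59,-.15,.02,.125,.16)
print(np.histogram(m[:,2],bins=14))
z=np.median(m[:,2]); m=m[(m[:,2]>.140)&(m[:,2]<.155)]
print(rect(m)); 
A=np.c_[m[:,:2],np.ones(len(m))];print(np.linalg.lstsq(A,m[:,2],rcond=None)[0])
```

```text
need rows 1 D [0.0019 0.0046 0.0029] rot deg [-0.15  0.03 -0.2 ] F [ 0.6 -0.6 -3.6] t 3.7
[[-0.005, 0.001, -0.007], [0.028, 0.017, -0.019]]
(array([ 11,  22,  29,  32,  32,  32,  27, 217, 209,  11,  11,  12,   9,
        13]), array([0.12796023, 0.13024129, 0.13252235, 0.1348034 , 0.13708446,
       0.13936552, 0.14164658, 0.14392764, 0.1462087 , 0.14848975,
       0.15077081, 0.15305187, 0.15533293, 0.15761399, 0.15989504]))
(array([505.3, -72.6]), array([79.6, 83.3]), 9.67)
[ 0.00660709 -0.01492162  0.14189972]
```

View pics/s3.png

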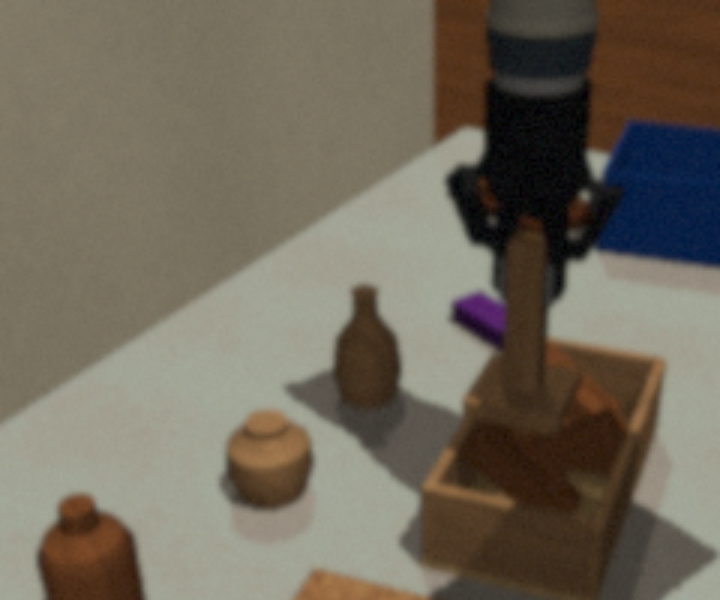

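Request:
apply_moves([
  [[0, 0, 0], [0.02, 0.006, 0.05], 0],
  [[0, 0, 0], [0, 0, 0.07], 0],
  [[0, 0, 0], [0, 0, 0.05], 0],
  [[0, 0, 0], [0, 0, 0.05], 0],
  [[0, 0, 0], [0, 0, 0.05], 0],
])

```text
t: 4.25
eef_pos: [0.5082, -0.067, 0.1825]
tool_rot: [[-0.167, 0.986, -0.0], [0.986, 0.167, 0.0], [0.0, -0.0, -1.0]]
wrist_force: [-0.1, 1.5, -3.5]
opening: 0.0296
```

Request:
apply_moves([
  [[0, 0, 0], [0, 0, 0.05], 0],
  [[0, 0, 0], [0, 0, 0.05], 0],
  [[0, 0, 0], [0, 0, 0.05], 0],
])

```text
t: 4.55
eef_pos: [0.5107, -0.0674, 0.162]
tool_rot: [[-0.167, 0.986, 0.007], [0.986, 0.167, 0.001], [-0.0, 0.007, -1.0]]
wrist_force: [10.9, 9.8, 20.6]
opening: 0.0292
```

Request:
apply_moves([
  [[0, 0, 0], [0, 0, 0.04], 0],
  [[0, 0, 0], [0, 0, 0.04], 0],
])

```text
t: 4.75
eef_pos: [0.5108, -0.0679, 0.1502]
tool_rot: [[-0.167, 0.986, 0.007], [0.986, 0.167, -0.001], [-0.002, 0.006, -1.0]]
wrist_force: [3.1, 2.1, 2.6]
opening: 0.0294
```

Request:
apply_moves([
  [[0, 0, 0], [0, 0, 0.03], 0],
  [[0, 0, 0], [0, 0, 0.03], 0],
])

```text
t: 4.95
eef_pos: [0.5079, -0.0678, 0.1393]
tool_rot: [[-0.166, 0.986, -0.001], [0.986, 0.166, -0.0], [-0.0, -0.001, -1.0]]
wrist_force: [-1.1, 0.2, -3.4]
opening: 0.0293
```

Run:
```python
from h import *
p,d=manip.camera("side");cv2.imwrite("pics/s4.png",cv2.resize(p[100:290,160:380,::-1],None,fx=3,fy=3))
```

```text
(no output)
```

View pics/s4.png

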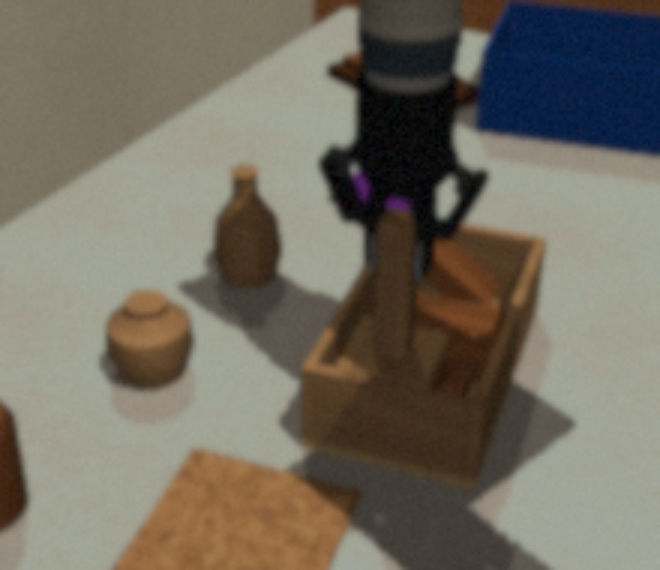

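Request:
apply_moves([
  [[0, 0, 0], [0, 0, 0.03], 0],
  [[0, 0, 0], [0, 0, 0.02], 0],
  [[0, 0, 0], [0, 0, 0], 0],
])

```text
t: 5.3
eef_pos: [0.5077, -0.0676, 0.133]
tool_rot: [[-0.166, 0.986, -0.0], [0.986, 0.166, -0.0], [-0.0, -0.0, -1.0]]
wrist_force: [-5.5, 1.8, 10.9]
opening: 0.0295
```

Request:
apply_moves([
  [[0, 0, 0], [0, 0, -0.1], 0],
  [[0, 0, 0], [0, 0, -0.2], 0],
  [[0, 0, 0], [0, 0, -0.2], 0],
  [[0, 0, 0], [0, 0, -0.1], 0],
  [[0, 0, 0], [0, 0, 0], 0],
])

```text
t: 5.8
eef_pos: [0.509, -0.068, 0.224]
tool_rot: [[-0.166, 0.986, 0.003], [0.986, 0.166, -0.001], [-0.002, 0.003, -1.0]]
wrist_force: [0.6, -0.1, -3.1]
opening: 0.0294
```

```bash
cat >> h.py <<'E'
def foot(z0=None):
    p,d=manip.camera("side");S=cloud("side",d);S[d==0]=np.nan
    s=manip.state();e=s['eef_pos'];zt=e[2]-.0765
    m=crop(S,e[0]-.07,e[0]+.07,e[1]-.07,e[1]+.07,zt-.006,zt+.006)
    A=np.c_[m[:,:2],np.ones(len(m))];f=np.linalg.lstsq(A,m[:,2],rcond=None)[0]
    r=rect(m);print("plate",r,"top z",round(float(np.median(m[:,2])),4),"tilt",np.round(f[:2],3),"eef",np.round(e,4))
    return p,d,S
E
python3 - <<'E'
from h import *
p,d,S=foot();cv2.imwrite("pics/s5.png",cv2.resize(p[60:250,160:380,::-1],None,fx=3,fy=3))
plan([.4774+.0014,-.1249-.003,.217],99.5)
E
```

```text
plate (array([508.5, -65.1]), array([79.6, 85.4]), 9.72) top z 0.1479 tilt [ 0.015 -0.021] eef [ 0.5084 -0.0679  0.2224]
need rows 2 D [-0.0296 -0.06   -0.0054] rot deg [0.05 0.03 0.05] F [-0.3  0.9 -4.5] t 5.85
[[0.001, 0.001, 0.001], [-0.181, -0.13, 0.018]]
[[0.001, 0.001, 0.001], [-0.181, -0.13, 0.018]]
```

View pics/s5.png

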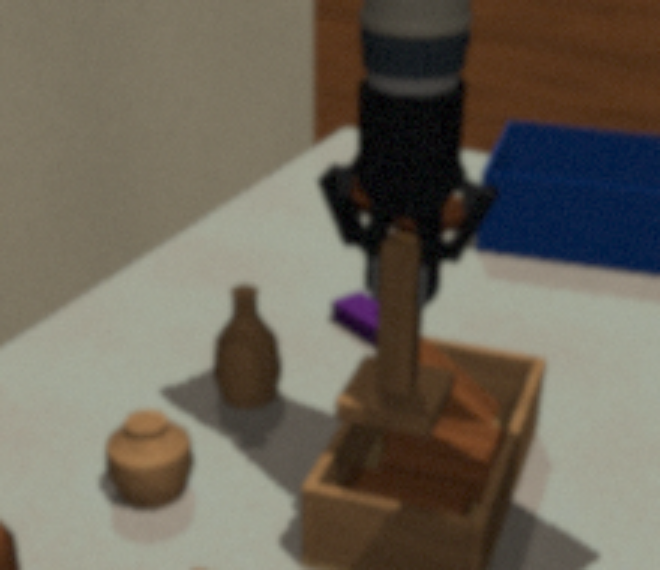

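Request:
apply_moves([
  [[0, 0, 0], [-0.18, -0.135, 0], 0],
  [[0, 0, 0], [-0.18, -0.135, 0], 0],
  [[0, 0, 0], [0, 0, 0.05], 0],
  [[0, 0, 0], [0, 0, 0], 0],
])

```text
t: 6.25
eef_pos: [0.4761, -0.1279, 0.2126]
tool_rot: [[-0.164, 0.986, -0.003], [0.986, 0.164, 0.002], [0.002, -0.003, -1.0]]
wrist_force: [-0.4, 0.3, -4.1]
opening: 0.0292
```

Run:
```python
from h import *
p,d,S=foot();cv2.imwrite("pics/s6.png",cv2.resize(p[60:250,160:380,::-1],None,fx=3,fy=3))
plan([.4774,-.1249-.003,.217],99.5)
```

```text
plate (array([ 475.3, -124.1]), array([79.9, 84.3]), 9.96) top z 0.1366 tilt [ 0.    -0.014] eef [ 0.4765 -0.1274  0.2133]
need rows 1 D [ 0.0009 -0.0005  0.0037] rot deg [-0.13 -0.1   0.01] F [ 0.8  0.3 -2.7] t 6.3
[[-0.004, -0.003, 0.0], [-0.004, 0.005, -0.025]]
```

Request:
apply_moves([
  [[0, 0, 0], [0, 0.014, 0.06], 0],
  [[0, 0, 0], [0, 0, 0.06], 0],
  [[0, 0, 0], [0, 0, 0.05], 0],
  [[0, 0, 0], [0, 0, 0.05], 0],
  [[0, 0, 0], [0, 0, 0.05], 0],
])

```text
t: 6.8
eef_pos: [0.4793, -0.1271, 0.1735]
tool_rot: [[-0.166, 0.986, -0.0], [0.986, 0.166, 0.0], [0.0, -0.0, -1.0]]
wrist_force: [-0.6, -0.4, -2.7]
opening: 0.0292
```

Request:
apply_moves([
  [[0, 0, 0], [0, 0, 0.05], 0],
  [[0, 0, 0], [0, 0, 0.05], 0],
  [[0, 0, 0], [0, 0, 0.05], 0],
])

```text
t: 7.1
eef_pos: [0.4793, -0.1274, 0.1512]
tool_rot: [[-0.166, 0.986, 0.0], [0.986, 0.166, -0.0], [-0.0, 0.0, -1.0]]
wrist_force: [-0.5, -0.2, -3.1]
opening: 0.0298
```

Request:
apply_moves([
  [[0, 0, 0], [0, 0, 0.05], 0],
  [[0, 0, 0], [0, 0, 0.04], 0],
  [[0, 0, 0], [0, 0, 0.03], 0],
  [[0, 0, 0], [0, 0, 0.02], 0],
  [[0, 0, 0], [0, 0, 0], 0],
])

```text
t: 7.6
eef_pos: [0.4792, -0.1271, 0.133]
tool_rot: [[-0.166, 0.986, 0.002], [0.986, 0.166, -0.001], [-0.001, 0.002, -1.0]]
wrist_force: [-8.1, 5.7, 22.7]
opening: 0.0293
```

Run:
```python
from h import *
p,d=manip.camera("side");cv2.imwrite("pics/s7.png",cv2.resize(p[100:290,160:380,::-1],None,fx=3,fy=3))
```

```text
(no output)
```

View pics/s7.png

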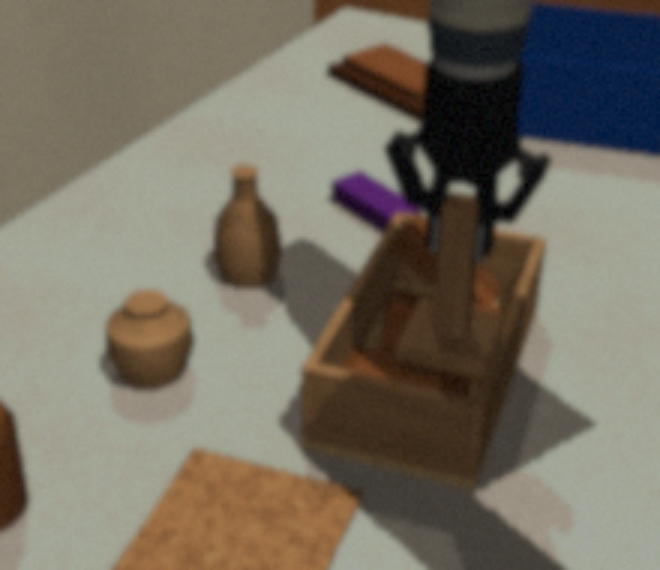

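Request:
apply_moves([
  [[0, 0, 0], [0, 0, -0.1], 0],
  [[0, 0, 0], [0, 0, -0.2], 0],
  [[0, 0, 0], [0, 0, -0.2], 0],
  [[0, 0, 0], [0, 0, -0.1], 0],
  [[0, 0, 0], [0, 0, 0], 0],
])

```text
t: 8.15
eef_pos: [0.4803, -0.1278, 0.2228]
tool_rot: [[-0.166, 0.986, 0.004], [0.986, 0.166, -0.002], [-0.002, 0.003, -1.0]]
wrist_force: [-0.2, -0.2, -2.5]
opening: 0.029
```

Request:
apply_moves([
  [[0, 0, 0], [-0.18, 0.082, 0], 0],
  [[0, 0, 0], [-0.18, 0.082, 0], 0],
  [[0, 0, 0], [-0.175, 0.082, 0], 0],
  [[0, 0, 0], [0, 0, 0.04], 0],
  [[0, 0, 0], [0, 0, 0], 0],
])

```text
t: 8.65
eef_pos: [0.5283, -0.2003, 0.2123]
tool_rot: [[-0.165, 0.986, -0.003], [0.986, 0.165, 0.002], [0.003, -0.003, -1.0]]
wrist_force: [-0.9, 1.1, -4.3]
opening: 0.0291
```

Run:
```python
from h import *
p,d,S=foot();cv2.imwrite("pics/s8.png",cv2.resize(p[60:250,160:380,::-1],None,fx=3,fy=3))
plan([.529,-.1972-.003,.217],99.5)
```

```text
plate (array([ 527.2, -198.2]), array([79.2, 82.9]), 9.79) top z 0.1364 tilt [ 0.002 -0.016] eef [ 0.5282 -0.1999  0.2131]
need rows 1 D [ 0.0008 -0.0003  0.0039] rot deg [-0.13 -0.12  0.04] F [-0.7 -0.3 -3.2] t 8.7
[[-0.004, -0.004, 0.001], [-0.003, 0.005, -0.026]]
```

View pics/s8.png

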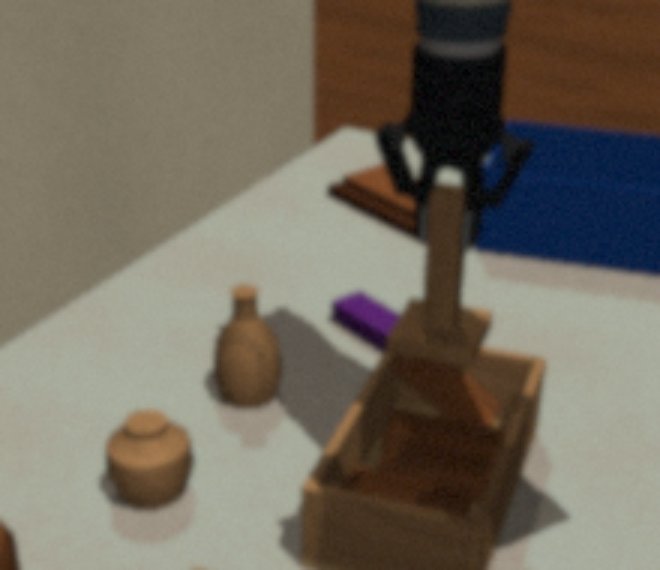

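Request:
apply_moves([
  [[0, 0, 0], [0.007, 0, 0.06], 0],
  [[0, 0, 0], [0, 0, 0.06], 0],
  [[0, 0, 0], [0, 0, 0.05], 0],
  [[0, 0, 0], [0, 0, 0.05], 0],
  [[0, 0, 0], [0, 0, 0.05], 0],
])

```text
t: 9.2
eef_pos: [0.5287, -0.1991, 0.1736]
tool_rot: [[-0.166, 0.986, -0.0], [0.986, 0.166, 0.0], [0.0, -0.0, -1.0]]
wrist_force: [0.6, -0.3, -4.0]
opening: 0.0294
```

Request:
apply_moves([
  [[0, 0, 0], [0, 0, 0.05], 0],
  [[0, 0, 0], [0, 0, 0.05], 0],
  [[0, 0, 0], [0, 0, 0.05], 0],
])

```text
t: 9.5
eef_pos: [0.5288, -0.1994, 0.1511]
tool_rot: [[-0.166, 0.986, -0.0], [0.986, 0.166, 0.0], [0.0, -0.0, -1.0]]
wrist_force: [0.1, -0.0, -3.8]
opening: 0.0296
```

Request:
apply_moves([
  [[0, 0, 0], [0, 0, 0.05], 0],
  [[0, 0, 0], [0, 0, 0.04], 0],
  [[0, 0, 0], [0, 0, 0.03], 0],
  [[0, 0, 0], [0, 0, 0.02], 0],
  [[0, 0, 0], [0, 0, 0], 0],
])

```text
t: 10.0
eef_pos: [0.5288, -0.1992, 0.133]
tool_rot: [[-0.166, 0.986, 0.002], [0.986, 0.166, -0.001], [-0.002, 0.002, -1.0]]
wrist_force: [-7.6, 3.6, 17.5]
opening: 0.0294
```

Lift and head back to the mat, then view the box.

Request:
apply_moves([
  [[0, 0, 0], [0, 0, -0.1], 0],
  [[0, 0, 0], [0, 0, -0.2], 0],
  [[0, 0, 0], [0, 0, -0.2], 0],
  [[0, 0, 0], [0, 0, -0.1], 0],
  [[0, 0, 0], [0, 0, 0], 0],
])

```text
t: 10.5
eef_pos: [0.5298, -0.1998, 0.223]
tool_rot: [[-0.166, 0.986, 0.004], [0.986, 0.166, -0.002], [-0.003, 0.003, -1.0]]
wrist_force: [-0.1, 0.6, -4.0]
opening: 0.0291
```

Run:
```python
from h import *
plan([.538,.131,.222],99.5,n=8)
```

```text
need rows 7 D [ 0.0082  0.3308 -0.001 ] rot deg [0.2  0.16 0.05] F [-0.1  0.6 -4. ] t 10.5
[[0.001, 0.001, 0.0], [0.309, 0.06, 0.0]]
[[0.001, 0.001, 0.0], [0.309, 0.06, 0.0]]
[[0.001, 0.001, 0.0], [0.309, 0.06, 0.001]]
[[0.001, 0.001, 0.0], [0.309, 0.06, 0.001]]
[[0.001, 0.001, 0.0], [0.309, 0.06, 0.001]]
[[0.001, 0.001, 0.0], [0.309, 0.06, 0.001]]
[[0.001, 0.001, 0.0], [0.309, 0.06, 0.001]]
```

Request:
apply_moves([
  [[0, 0, 0], [0.309, 0.06, 0], 0],
  [[0, 0, 0], [0.309, 0.06, 0], 0],
  [[0, 0, 0], [0.309, 0.06, 0], 0],
  [[0, 0, 0], [0.309, 0.06, 0], 0],
  [[0, 0, 0], [0.309, 0.06, 0], 0],
])

```text
t: 11.0
eef_pos: [0.5341, 0.0385, 0.2195]
tool_rot: [[-0.166, 0.986, -0.001], [0.986, 0.166, 0.0], [0.0, -0.001, -1.0]]
wrist_force: [0.9, -0.7, -3.7]
opening: 0.0294
```

Request:
apply_moves([
  [[0, 0, 0], [0.309, 0.06, 0], 0],
  [[0, 0, 0], [0.309, 0.06, 0], 0],
  [[0, 0, 0], [0, 0, 0], 0],
  [[0, 0, 0], [0, 0, 0], 0],
])

```text
t: 11.4
eef_pos: [0.5366, 0.1322, 0.2195]
tool_rot: [[-0.169, 0.986, -0.002], [0.986, 0.169, -0.0], [-0.0, -0.002, -1.0]]
wrist_force: [0.4, -0.8, -2.9]
opening: 0.0294
```

Run:
```python
from h import *
p,d,S=foot();cv2.imwrite("pics/s9.png",cv2.resize(p[60:290,120:360,::-1],None,fx=3,fy=3)[:600])
plan([.538,.131,.222],99.5)
t,dt=manip.camera("top");C=cloud("top",dt);cv2.imwrite("pics/t9.png",cv2.resize(t[125:295,135:395,::-1],None,fx=3,fy=3))
a=np.radians(9.52);B=np.array([[np.cos(a),-np.sin(a)],[np.sin(a),np.cos(a)]])
for C,d in((C,dt),(S,d)):
    Q=C.copy();Q[d==0]=np.nan;Q[...,:2]=(Q[...,:2]-[.4971,-.1216])@B
    q=Q[(abs(Q[...,0])<.06)&(abs(Q[...,1])<.120)&(Q[...,2]>.0)]
    print(np.percentile(q[:,2],[1,10,50,90,95,99,99.8]))
    for y in np.arange(-.11,.111,.02):
        w=q[abs(q[:,1]-y)<.01]; print(round(y,3),[ (round(float(w[abs(w[:,0]-x)<.008][:,2].mean()),3) if (abs(w[:,0]-x)<.008).any() else None) for x in (-.055,-.04,-.02,0,.02,.04,.055)])
```

```text
plate (array([535.8, 134.5]), array([80.2, 81.5]), 9.18) top z 0.1434 tilt [ 0.013 -0.015] eef [0.5367 0.1312 0.2196]
need rows 1 D [ 0.0013 -0.0002  0.0024] rot deg [-0.09  0.01  0.11] F [-0.5 -0.5 -4.5] t 11.45
[[-0.003, 0.0, 0.004], [-0.002, 0.008, -0.016]]
[0.00803745 0.01110051 0.0378668  0.04032803 0.04095423 0.04208843
 0.04316344]
-0.11 [0.011, 0.039, 0.038, 0.039, 0.039, 0.038, 0.039]
-0.09 [0.011, 0.037, 0.039, 0.039, 0.039, 0.039, 0.038]
-0.07 [0.026, 0.037, 0.036, 0.035, 0.033, 0.032, 0.025]
-0.05 [0.033, 0.038, 0.039, 0.038, 0.039, 0.039, 0.03]
-0.03 [0.036, 0.037, 0.037, 0.037, 0.037, 0.037, 0.021]
-0.01 [0.038, 0.038, 0.038, 0.038, 0.038, 0.035, 0.011]
0.01 [0.028, 0.029, 0.031, 0.031, 0.033, 0.031, 0.011]
0.03 [0.01, 0.027, 0.029, 0.029, 0.029, 0.028, 0.029]
0.05 [0.011, 0.038, 0.039, 0.038, 0.038, 0.039, 0.038]
0.07 [0.013, 0.027, 0.03, 0.029, 0.029, 0.03, 0.029]
0.09 [0.033, 0.039, 0.038, 0.039, 0.038, 0.038, 0.028]
0.11 [0.033, 0.038, 0.038, 0.038, 0.038, 0.038, 0.028]
[0.01127273 0.03495102 0.03879889 0.04042224 0.04082728 0.041679
 0.04243105]
-0.11 [None, 0.034, 0.039, 0.039, 0.04, 0.039, 0.039]
-0.09 [None, 0.038, 0.04, 0.039, 0.039, 0.038, 0.038]
-0.07 [0.038, 0.039, 0.039, 0.039, 0.039, 0.039, 0.039]
-0.05 [0.039, 0.039, 0.039, 0.039, 0.039, 0.039, 0.037]
-0.03 [0.039, 0.039, 0.039, 0.039, 0.039, 0.039, 0.026]
-0.01 [0.039, 0.039, 0.039, 0.039, 0.039, 0.039, 0.011]
0.01 [0.029, 0.031, 0.036, 0.036, 0.036, 0.037, None]
0.03 [0.011, 0.032, 0.039, 0.039, 0.039, 0.039, 0.039]
0.05 [None, 0.037, 0.039, 0.039, 0.039, 0.039, 0.039]
0.07 [None, 0.038, 0.04, 0.04, 0.04, 0.04, 0.039]
0.09 [None, None, None, None, None, None, None]
0.11 [None, None, None, None, None, None, None]
```

View pics/t9.png

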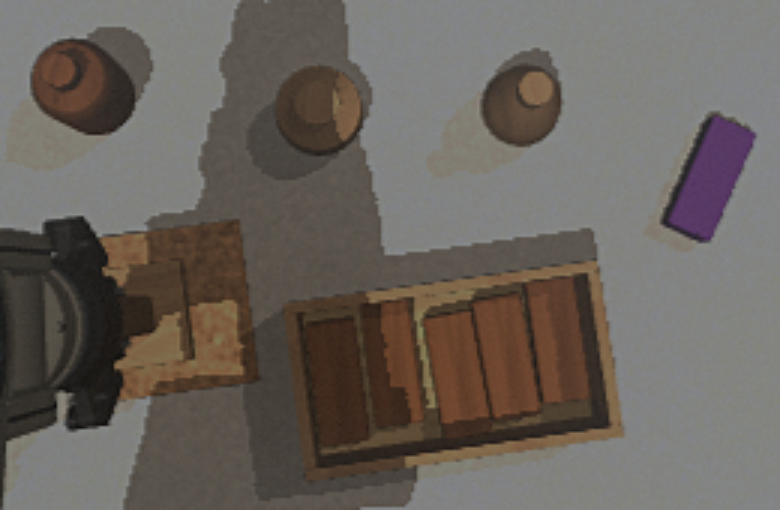

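View pics/s9.png

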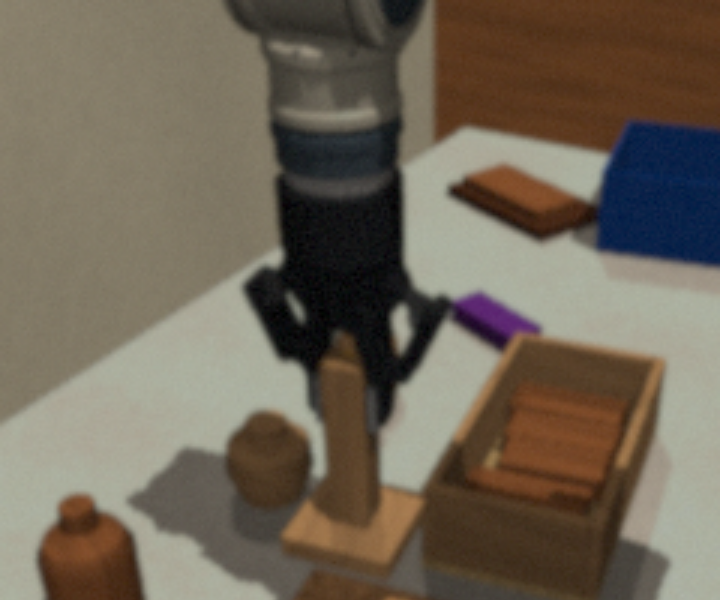

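All five block tops read 0.038–0.039 m, so they lie flat. The plate is over the mat centre; lowering it.

Request:
apply_moves([
  [[0, 0, 0], [0, 0.01, 0.2], 0],
  [[0, 0, 0], [0, 0, 0.2], 0],
  [[0, 0, 0], [0, 0, 0.2], 0],
  [[0, 0, 0], [0, 0, 0.1], 0],
  [[0, 0, 0], [0, 0, 0], 0],
])

```text
t: 12.0
eef_pos: [0.5374, 0.1296, 0.1134]
tool_rot: [[-0.164, 0.987, -0.004], [0.987, 0.164, -0.001], [0.0, -0.004, -1.0]]
wrist_force: [-0.3, 0.4, -3.5]
opening: 0.0298
```

Request:
apply_moves([
  [[0, 0, 0], [0, 0, 0.03], 0],
  [[0, 0, 0], [0, 0, 0.02], 0],
  [[0, 0, 0], [0, 0, 0], 0],
  [[0, 0, 0], [0, 0, 0], 0],
])

```text
t: 12.4
eef_pos: [0.5389, 0.1313, 0.1089]
tool_rot: [[-0.166, 0.986, 0.001], [0.986, 0.166, 0.0], [-0.0, 0.001, -1.0]]
wrist_force: [0.8, -0.5, -3.5]
opening: 0.0292
```

Request:
apply_moves([
  [[0, 0, 0], [0, 0, 0.02], 0],
  [[0, 0, 0], [0, 0, 0.015], 0],
  [[0, 0, 0], [0, 0, 0], 0],
  [[0, 0, 0], [0, 0, 0], 0],
])

```text
t: 12.8
eef_pos: [0.5386, 0.1314, 0.103]
tool_rot: [[-0.166, 0.986, -0.0], [0.986, 0.166, -0.0], [-0.0, -0.0, -1.0]]
wrist_force: [-0.2, -0.1, -3.6]
opening: 0.0298
```

Request:
apply_moves([
  [[0, 0, 0], [0, 0, 0.015], 0],
  [[0, 0, 0], [0, 0, 0], 0],
  [[0, 0, 0], [0, 0, 0], 0],
])

```text
t: 13.1
eef_pos: [0.5389, 0.1315, 0.1011]
tool_rot: [[-0.166, 0.986, 0.001], [0.986, 0.166, 0.0], [0.0, 0.001, -1.0]]
wrist_force: [-0.2, 1.0, 1.3]
opening: 0.0293
```

Request:
apply_moves([
  [[0, 0, 0], [0, 0, 0], 1],
  [[0, 0, 0], [0, 0, 0], 1],
  [[0, 0, 0], [0, 0, 0], 1],
  [[0, 0, 0], [0, 0, 0], 1],
  [[0, 0, 0], [0, 0, 0], 1],
])

```text
t: 13.6
eef_pos: [0.5386, 0.1313, 0.1008]
tool_rot: [[-0.166, 0.986, -0.0], [0.986, 0.166, -0.0], [-0.0, -0.0, -1.0]]
wrist_force: [0.7, -0.6, -0.3]
opening: 0.0853
```

Run:
```python
from h import *
s=manip.state();print(s['opening'],s['wrist_force'])
p,d,S=foot();cv2.imwrite("pics/s10.png",cv2.resize(p[140:330,120:360,::-1],None,fx=3,fy=3))
```

```text
0.08533055189451551 [ 0.73282521 -0.55775165 -0.26487425]
plate (array([538.3, 133.9]), array([80.4, 82. ]), 10.33) top z 0.0249 tilt [ 0.011 -0.016] eef [0.5386 0.1313 0.1008]
```

View pics/s10.png

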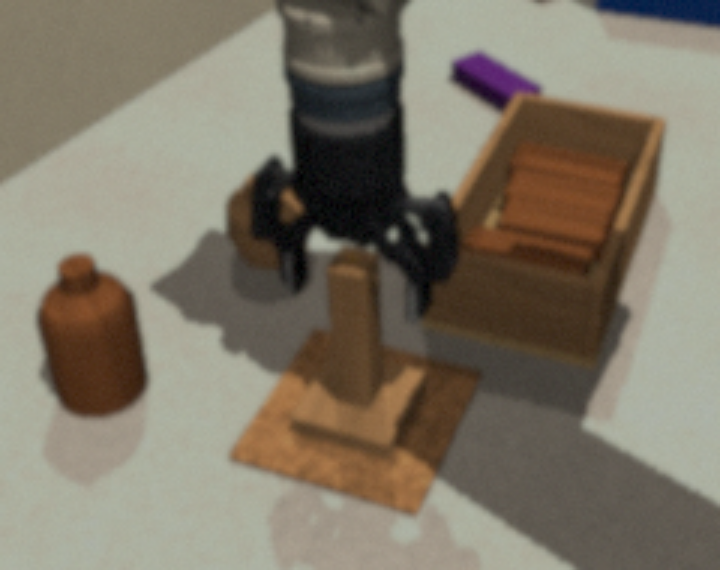

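Released: the tamper stands upright on the mat, fingers clear on both sides. Retreat straight up, then aside.

Request:
apply_moves([
  [[0, 0, 0], [0, 0, -0.15], 1],
  [[0, 0, 0], [0, 0, -0.25], 1],
  [[0, 0, 0], [0, 0, -0.25], 1],
  [[0, 0, 0], [0, 0, -0.25], 1],
  [[0, 0, 0], [0, 0, 0], 1],
])

```text
t: 14.15
eef_pos: [0.5403, 0.1315, 0.2408]
tool_rot: [[-0.166, 0.986, 0.008], [0.986, 0.166, 0.001], [-0.001, 0.008, -1.0]]
wrist_force: [1.4, -1.4, 0.3]
opening: 0.0852
```

Request:
apply_moves([
  [[0, 0, 0], [0.1, -0.3, 0], 1],
  [[0, 0, 0], [0.1, -0.25, 0], 1],
  [[0, 0, 0], [0.1, -0.2, 0], 1],
  [[0, 0, 0], [0, 0, 0], 1],
  [[0, 0, 0], [0, 0, 0], 1],
])

```text
t: 14.65
eef_pos: [0.42, 0.1572, 0.2359]
tool_rot: [[-0.167, 0.986, 0.001], [0.986, 0.167, 0.0], [-0.0, 0.001, -1.0]]
wrist_force: [-0.3, -0.5, -0.5]
opening: 0.0852
```

Run:
```python
from h import *
t,dt=manip.camera("top");cv2.imwrite("pics/t11.png",cv2.resize(t[125:295,135:395,::-1],None,fx=3,fy=3))
C=cloud("top",dt);C[dt==0]=np.nan
d0=np.load("pics/top0.npy");C0=cloud("top",d0)
m=C[195:265,158:224].reshape(-1,3)
print("plate",rect(m[(m[:,2]>.019)&(m[:,2]<.03)]),"top",rect(m[(m[:,2]>.145)&(m[:,2]<.16)]))
for nm,(a,b,c,e) in {"b0":(10,0,155,160),"b1":(270,60,370,160),"b2":(480,60,570,150)}.items():
    for X in(C0,C):
        p=X[125+b//3:125+e//3,135+a//3:135+c//3].reshape(-1,3);p=p[p[:,2]>.01];print(nm,p[:,:2].min(0),p[:,:2].max(0))
a=np.radians(9.52);B=np.array([[np.cos(a),-np.sin(a)],[np.sin(a),np.cos(a)]])
C[...,:2]=(C[...,:2]-[.4971,-.1216])@B
q=C[(abs(C[...,0])<.06)&(abs(C[...,1])<.120)];print(np.nanpercentile(q[:,2],[50,90,99,99.9]))
```

```text
plate (array([538.6, 134.6]), array([80. , 80.5]), 9.37) top (array([538.6, 134.6]), array([29.8, 30.6]), 10.11)
b0 [ 0.5613226  -0.05013523] [0.76944698 0.24511882]
b0 [0.6978202  0.17371607] [0.76975454 0.24524748]
b1 [ 0.5613226  -0.05013523] [0.75848945 0.03812084]
b1 [ 0.68291395 -0.03760624] [0.75889787 0.03799901]
b2 [ 0.5613226  -0.21494282] [ 0.7643915  -0.05013523]
b2 [ 0.69723455 -0.21476303] [ 0.76427786 -0.14574801]
[0.03790167 0.04028613 0.04203368 0.04310455]
```

View pics/t11.png

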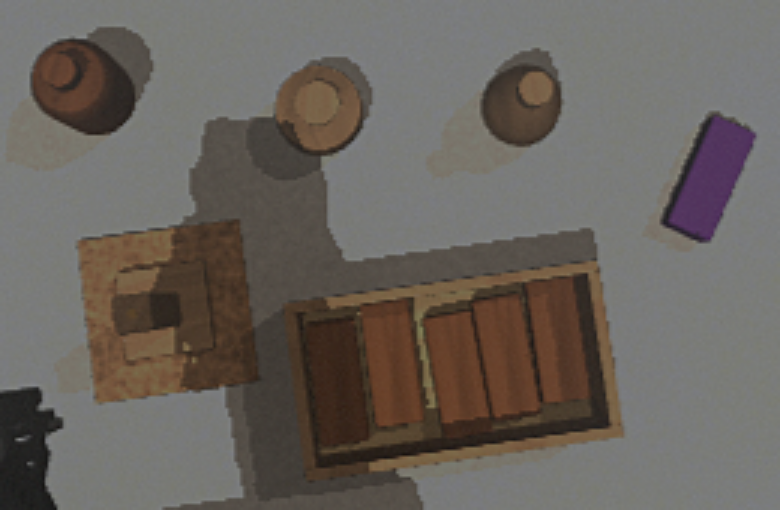

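The view shows the tamper at the mat centre (around 150,310), five blocks flat in the box, and the bottles unmoved.

```bash
python3 -c "
from rig import manip
print(manip.close_job())"
```

```text
the job is handed in; nothing more can be done
None
```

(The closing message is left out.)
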